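# Stow the cheese knife and swing the board's tray home

## Task

The cheese board is being put away: its swing-out knife tray stands open and its knife lies on the worktop. Lay the knife flat in the tray's groove, handle across the finger notch and blade toward the pin, and let go of it. Then push the tray near its free outer corner so that it turns on its pin in under the board, and press it firmly home against the stop you feel there, with a push of about 15 N, never over 20 N on the tray; leave the other things alone.

Things in the scene. Friction and masses are not known exactly. Their poses are not given: they have to be found in the camera images.
- board: cheese board, brown wood with a dark slate inlay, fixed; 260 (x) x 196 mm (y -96 to 100); slab 29 to 44 mm above the worktop. Origin: centre of its footprint at worktop height, x along the long side, z up. Solid below the slab where y > -6 mm; open at the -y side to take the tray.
- pin (a point): brass pin the tray turns on, at worktop height (board x = 110, y = -88 mm; its brass cap shows on the slab). The pivot is stiff: the tray needs about 4 N near its free corner to move, more nearer the pin, and stays where it is left. At the start the tray stands 1.05 to 1.3 rad open: turned counterclockwise, seen from above, from the board's heading.
- tray: brown wooden knife tray on the pin, 2 to 20 mm above the worktop. Origin: on the pin axis at worktop height; x along it from the free end (-235 mm) to the pin end (20 mm), y across it (outer face -20, inner edge 76 mm), z up; at home parallel to the board's axes. In its top a groove 28 mm wide, 9 mm deep (x -220 to -35, y 8 to 36 mm), floor 11 mm above the worktop.
- tray_groove (a point): point on the groove's floor at tray x = -165, y = 22 mm, axes as the tray's: the middle of the knife's handle goes here, knife x along tray x. A finger notch as deep as the groove (tray x -198 to -132, y -12 to 68 mm) crosses it here, with room for fingers up to 30 mm either side of the handle's middle. A knife not down in the groove jams under the slab.
- tray_corner (a point): upright edge at the tray's free outer corner (tray x = -235, y = -20 mm), 11 mm above the worktop. Push on the outer face, tray y = -20 mm, 15 to 50 mm from this corner.
- home_corner (a point): point on the board (x = -125, y = -108 mm, 11 mm up) where tray_corner comes when the tray is home, give or take 7 mm: the stop, a stiff screw-in buffer out of sight under the slab, is set differently each time and must be felt. Against it the force rises steeply, from 4 N to 15 N within 1 to 3 mm. At home the outer face stands 5 to 19 mm proud of the slab's edge, clear for fingers.
- knife: cheese knife, 165 mm long, 70 g, lying flat: black handle 90 x 14 x 14 mm, steel blade 75 mm long, 20 mm wide, 3 mm thick with two prongs at its tip. Origin: under the middle of the handle, on its underside; x points to the blade tip (at x = 120 mm), the handle reaches back to x = -45 mm; z up.
- pepper_mill: wooden pepper mill, 58 mm wide, 170 mm tall, behind the board; origin under its centre. Leave alone.
- tumbler: clear glass tumbler, 87 mm wide, 142 mm tall, behind the board; origin under its centre. Leave alone.
- egg_timer: cream egg timer, 61 mm wide, 44 mm tall, at the right beyond the knife; origin under its centre. Leave alone.

How it is judged:
On the way, in this order (a step that is already met when the one before it is completed fails the run):
1. the knife lies flat in the groove of the open tray, let go (horizontal distance between knife and tray_groove below 0.013 m and z of knife in the frame of tray below 0.0135 m and y of tray_corner in the frame of board below -0.16 m and angle between knife's own z axis and vertical below 0.08 rad and contact force between the fingers and knife below 0.05 N), for 0.2 s.
2. the tray is pressed home against its stop firmly (more than 11 N) (contact force between the fingers and tray above 11 N and y of tray_corner in the frame of board above -0.117 m), for 0.05 s.
At the end, for the whole second after the job is handed in: The tray is home under the board (free corner within 9 mm of home_corner across the board) and the knife lies flat in its groove, handle middle within 13 mm of the notch's middle, all at rest (y of tray_corner in the frame of board above -0.117 m and horizontal distance between knife and tray_groove below 0.013 m and z of knife in the frame of tray below 0.0135 m and angle between knife's own z axis and vertical below 0.08 rad and linear speed of knife below 0.01 m/s); the robot touches nothing.
It fails at once if the tray is pressed with more than 20 N (contact force between the fingers and tray above 20 N).
It fails at once if pepper mill, tumbler or egg timer is moved by more than 15 mm (distance of any of pepper_mill, tumbler, egg_timer from where it was at the start of the episode above 0.015 m).
It also fails if it takes over 58 s, if anything falls off the work surface, if the arm or the gripper's body presses on something with over 40 N, if the wrist force passes 120 N, or if a joint passes its speed limit or range.

## Robot

A 6-joint arm with a two-finger parallel gripper is mounted at the origin on a cart in front of the work surface, level with it; the furniture and walls round the work are solid. World frame = base frame: x ahead of the robot, y to its left, z up, the work surface at z = 0. Lengths are in m, angles in rad, forces in N, time in s.
With the tool pointing down it reaches from about 0.375 to 0.75 m from the base axis. Payload 9 kg.
Tool frame: the origin (TCP) lies at the very end of the fingers, on their centre line; the grasp point (between the pads) lies 19 mm behind it; z points along the fingers, y is the line along which they close (so a half turn about z gives the same grasp; the last joint's range is limited). The gripper opens to 85 mm and grips with 20 to 120 N. Pads are 22 mm wide; open, the fingers measure 114 mm over their backs; the gripper's body (76 mm by 85 mm) begins 54 mm behind the grasp point. The pads swing forward as they close: fully open they stand 13 mm farther back than shut.
Start: joints at [1.038, 0.104, 0.097, 1.564, 0, 1.353], TCP at [0.186, 0.571, 0.204] pointing down, gripper open.
Joint ranges: [-2.99, 2.99], [-0.84, 1.86], [-1.1, 1.16], [-1.84, 2.11], [-1.51, 1.56], [-3.14, 3.14]. Speed limits (rad/s): [2.22, 2.22, 2.57, 3.14, 3.14, 3.14].

## Interface

Orientations are given as [roll, pitch, yaw] about the fixed x, y, z axes, in that order (R = Rz(yaw) Ry(pitch) Rx(roll)).
In Python, from plant import * gives the robot as it stands.
- The arm moves only by the shell command python3 -m creep 'ROWS'. ROWS is JSON, a list of rows, each a list of 3 entries, a list of its own where there are three numbers: the shift along the tool's x, y, z in mm, then the turn, a rotation vector about the tool's x, y, z in rad, then the finger opening in mm, from 0 to 85.4. In form: [[[x, y, z], [rx, ry, rz], jaw], ...]. A call has 1 to 8 rows; each row is the pose to reach, as a shift and turn from the pose commanded when the call began, along the tool's axes at that moment; what a row does not reach only later rows make up. A row lasts 1/10 s, in which the tool goes at most 50 mm and 8.59 degrees, less where a joint would pass 70% of its speed; a pose out of reach is approached as far as the arm can. A call with a gripper value outside its range is refused whole. The fingers move at their own pace and stop on an object; the grip force is fixed at half the most. Time passes only in rows, so rows that repeat a pose let the fingers close. It gives the time, the measured TCP pose, the force, the opening and the grip force at its end, in the units of the state.
- state(): the state, without advancing time (a new reading comes with each control period).
- get_image(name): name is "scene" or "side" or "wrist"; returns the picture (384x512x3 uint8, blue, green, red); there is no depth.
- get_calibration(name): a dict with "vfov" (degrees; the focal length in pixels is half the picture's height over the tangent of half this angle, whatever the lens; pixels are square), "cx", "cy" (the principal point, pixels), "eye" and "orientation" of the camera in the world. Camera axes: x right, y up, looking along -z (the intrinsics and any distortion apply to the point x, -y, -z); pixel columns grow to the right and rows downward; lengths in m; the calibration is good to about 2 mm. A picture is of the moment at which its call begins: read the wrist's pose just before it. get_calibration takes no time and is no camera call; for the wrist camera it gives the pose at the moment of the call.
- sign_off(): hands the job in; it is judged then, once.
The state is a dict: "time": time; "qpos": joint angles; "joint_velocities": joint speeds; "joint_torque": joint torques, N m; "position": TCP position; "eef_rot": TCP orientation; "wrist_force": force on the tool from outside, world axes, zero at the start; "wrist_torque": the same for the moment, N m; "gripper_width": finger opening in m; "finger_force": force on a finger pad.
Only numpy, scipy, OpenCV 4.12 (cv2) and the standard library are available. Lean on these libraries where they do the work, as an engineer would, in place of code of your own. Each camera call takes 0.05 s, during which the arm holds its last target. There are 200 camera calls.

## Working session

There is one attempt and no reset: what is moved stays moved. The work goes in short steps, Python scripts to look and compute and a shell command to move; the robot and the scene stay as the last step left them, time stands still between calls to the robot, and variables do not carry over. Pictures are saved under pics/ and viewed, at most 10 in all, crops included, and the job is handed in when it is done.

```bash
ls; mkdir -p pics; python3 - <<'E'
from plant import *
import cv2
for n in ("scene","side"):
    c=get_calibration(n); print(n,c)
    cv2.imwrite(f"pics/{n}0.png",get_image(n))
s=state(); print(s)
E
```

```text
pics
scene {'vfov': 50.47999676310525, 'cx': 253.22447122562812, 'cy': 195.93656298790512, 'eye': array([-0.09879848, -0.67911978,  0.71783117]), 'orientation': array([ 0.95254934, -0.00432665, -0.8460125 ])}
side {'vfov': 47.7635723046071, 'cx': 267.8233747413984, 'cy': 188.88125062001305, 'eye': array([ 0.48916912, -0.83637734,  0.69859993]), 'orientation': array([ 0.84762099,  0.00218666, -0.13953183])}
{'time': 0.1, 'qpos': array([ 1.03835933e+00,  1.04626597e-01,  9.65189810e-02,  1.56386005e+00,
       -2.71885587e-06,  1.35309175e+00]), 'joint_velocities': array([ 0.00073397, -0.00235164,  0.00060658,  0.00111094, -0.00044584,
        0.0002489 ]), 'joint_torque': array([ 6.87271095e-03, -5.58203816e+01,  5.04724681e+01,  1.27761683e-02,
       -2.16693670e-04,  2.59797099e-05]), 'position': array([0.18556399, 0.57024481, 0.20349225]), 'eef_rot': array([-3.14044837e+00, -2.50342433e-04,  2.82686010e+00]), 'wrist_force': array([ 0.51576432, -0.06887013,  1.59012251]), 'wrist_torque': array([ 0.00529883, -0.0183734 , -0.02424767]), 'finger_force': 0.0, 'gripper_width': 0.08544681004028516}
```

View pics/scene0.png

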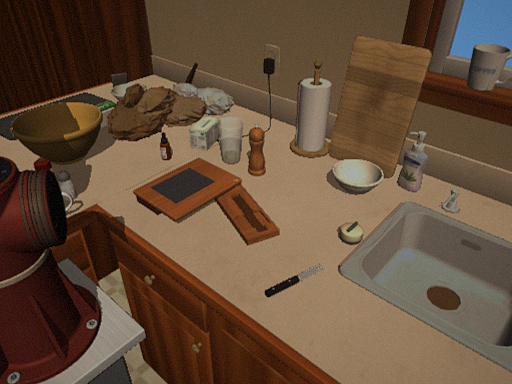

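View pics/side0.png

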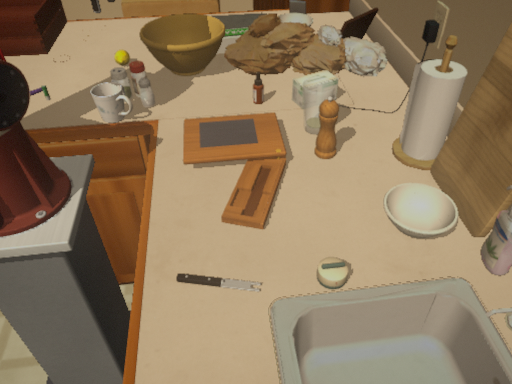

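The scene picture shows the board at about (188,190), the open tray at (248,215) and the knife at (293,281). In the side picture they are at (233,138), (255,192) and (218,283). I'll enlarge both to get exact pixels.

```bash
cat > h.py <<'E'
import numpy as np, cv2
from plant import *
from scipy.spatial.transform import Rotation as R
def cam(n,c=None):
    c=c or get_calibration(n); f=192/np.tan(np.radians(c['vfov']/2))
    return f,c['cx'],c['cy'],np.array(c['eye']),R.from_euler('xyz',c['orientation']).as_matrix()
def back(n,uv,z,c=None):
    f,cx,cy,e,M=cam(n,c); uv=np.atleast_2d(uv).astype(float)
    d=np.c_[(uv[:,0]-cx)/f,-(uv[:,1]-cy)/f,-np.ones(len(uv))]@M.T
    return e+d*((z-e[2])/d[:,2])[:,None]
def proj(n,P,c=None):
    f,cx,cy,e,M=cam(n,c); p=(np.atleast_2d(P)-e)@M
    return np.c_[cx+f*p[:,0]/-p[:,2],cy-f*p[:,1]/-p[:,2]]
E
python3 - <<'E'
import cv2
a=cv2.imread('pics/scene0.png')[150:300,130:330]; b=cv2.imread('pics/side0.png')[105:301,165:365]
cv2.imwrite('pics/sc1.png',cv2.resize(a,None,fx=4,fy=4,interpolation=2))
cv2.imwrite('pics/si1.png',cv2.resize(b,None,fx=3,fy=3,interpolation=2))
E
```

```text
(no output)
```

View pics/sc1.png

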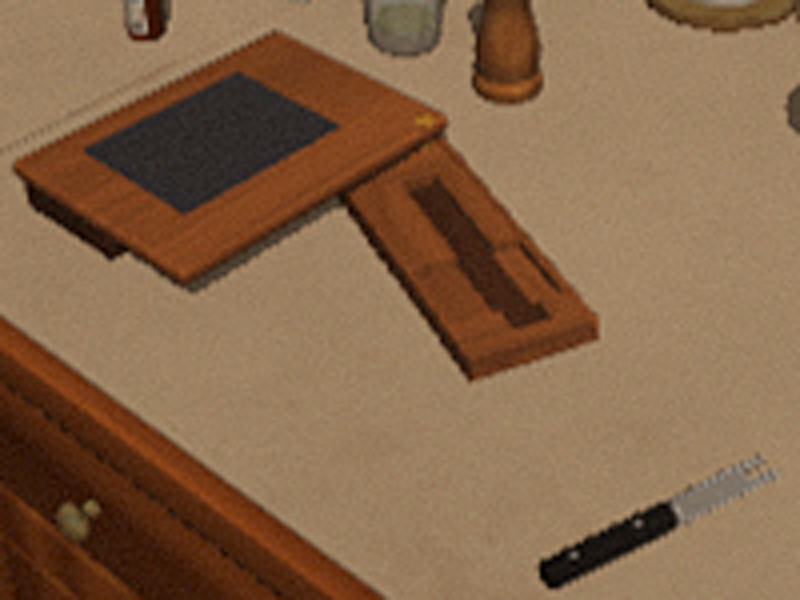

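View pics/si1.png

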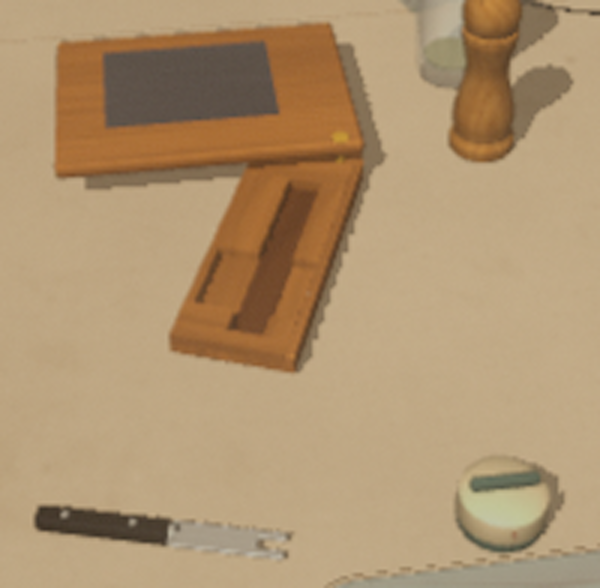

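The crops give the board's corners, pin cap, tray corners and knife ends clearly in both views. I'll fit all the poses jointly.

```bash
cat > fit.py <<'E'
from h import *
from scipy.optimize import least_squares
C={n:get_calibration(n) for n in("scene","side")}
S=lambda u,v:("scene",130+u/4,150+v/4); D=lambda u,v:("side",165+u/3,105+v/3)
B=[((-130,100,44),S(15,165),D(57,42)),((130,100,44),S(278,32),D(330,25)),((130,-96,44),S(445,125),D(360,150)),((-130,-96,44),S(185,282),D(57,167)),((110,-88,45),S(428,120),D(340,136))]
T=[((-235,-20,20),S(598,320),D(297,357)),((-235,76,20),S(470,358),D(172,338)),((-235,-20,2),S(598,338),D(297,369))]
K=[((-45,0,14),S(546,568),D(39,513)),((45,0,14),S(672,508),D(168,525))]
def rt(p,P):
    c,s=np.cos(p[2]),np.sin(p[2]); return np.array([p[0]+c*P[0]-s*P[1],p[1]+s*P[0]+c*P[1],P[2]])
def tray(q):
    b=q[:3]; pin=rt(b,(.110,-.088,0)); return np.array([pin[0],pin[1],b[2]+q[3]])
def res(q):
    r=[]
    for L,p in((B,q[:3]),(T,tray(q)),(K,q[4:])):
        for P,*obs in L:
            w=rt(p,np.array(P)/1000.)
            for n,u,v in obs: r+=list(proj(n,w,C[n])[0]-[u,v])
    return np.array(r)
f=least_squares(res,[.4,.3,0,1.15,.4,-.2,0],loss='soft_l1'); q=f.x
print(q.round(4)); print(res(q).reshape(-1,4).round(1))
t=tray(q); print('tray',t,'groove',rt(t,(-.165,.022,.011)),'corner',rt(t,(-.235,-.02,.011)))
print('r groove',np.hypot(*rt(t,(-.165,.022,0))[:2]),'tip',rt(q[4:],(.12,0,0)))
print('timer', back('side',[165+503/3,105+510/3],.03))
np.save('q.npy',q)
E
python3 fit.py
```

```text
[ 0.5285  0.1257  0.003   1.1868  0.4279 -0.3068 -0.2745]
[[-1.4 -0.6 -0.7 -0.3]
 [-0.6 -0.9  0.2 -1.8]
 [ 1.5 -2.5  2.2 -2.9]
 [-0.  -1.8 -0.9  0.6]
 [-0.7  0.2  0.5  0.3]
 [ 1.  -0.1 -0.2  0. ]
 [ 0.4  1.1 -0.8 -1.1]
 [ 0.7  0.5 -0.2  1.7]
 [-0.1  0.6 -1.3 -0.8]
 [ 0.3 -0.4  1.   0.2]]
tray [0.63873508 0.03807731 1.18981156] groove [ 0.55695976 -0.10691165  0.011     ] corner [ 0.56991988 -0.18750963  0.011     ]
r groove 0.5671280949713822 tip [ 0.54338676 -0.33934348  0.        ]
timer [[ 0.68069572 -0.34853769  0.03      ]]
```

```bash
cat > to.py <<'E'
import sys
from h import *
def to(x,y,z,yaw):
    s=state(); M=R.from_euler('xyz',s['eef_rot']); T=R.from_euler('xyz',[np.pi,0,yaw])
    d=M.inv().apply(np.array([x,y,z])-s['position'])*1000; w=(M.inv()*T).as_rotvec()
    print('t',round(s['time'],2),'pos',s['position'].round(4),'rpy',s['eef_rot'].round(3),'F',s['wrist_force'].round(1),'\nshift',d.round(1),'turn',w.round(3))
if __name__=='__main__': to(*map(float,sys.argv[1:]))
E
python3 -m creep '[[[-397,-365,-17],[0,0,0],85],[[-397,-365,-17],[0,0,0],85],[[-397,-365,-17],[0,0,0],85],[[-397,-365,-17],[0,0,0],85],[[-397,-365,-17],[0,0,0],85],[[-397,-365,-17],[0,0,0],85],[[-397,-365,-17],[0,0,0],85],[[-397,-365,-17],[0,0,0],85]]'
python3 to.py 0.428 -0.307 0.22 2.867
```

```text
time: 0.9
position: [0.3823, 0.2203, 0.2167]
eef_rot: [3.141, 0.0, 2.827]
wrist_force: [1.4, 1.1, 0.6]
gripper_width: 0.0852
finger_force: 0.0
t 0.9 pos [0.3823 0.2203 0.2167] rpy [3.141 0.    2.827] F [1.4 1.1 0.6] 
shift [-206.6 -487.3   -3.4] turn [ 0.    0.   -0.04]
```

```bash
python3 -m creep '[[[-207,-487,0],[0,0,-0.04],85],[[-207,-487,0],[0,0,-0.04],85],[[-207,-487,0],[0,0,-0.04],85],[[-207,-487,0],[0,0,-0.04],85],[[-207,-487,0],[0,0,-0.04],85],[[-207,-487,0],[0,0,-0.04],85],[[-207,-487,0],[0,0,-0.04],85],[[-207,-487,0],[0,0,-0.04],85]]'
python3 to.py 0.428 -0.307 0.2 2.867
```

```text
time: 1.7
position: [0.4162, -0.1785, 0.2167]
eef_rot: [3.141, 0.0, 2.866]
wrist_force: [1.4, -0.0, 0.9]
gripper_width: 0.0849
finger_force: 0.0
t 1.7 pos [ 0.4162 -0.1785  0.2167] rpy [3.141 0.    2.866] F [ 1.4 -0.   0.9] 
shift [ -46.2 -120.4   16.7] turn [ 0.     0.    -0.001]
```

```bash
python3 -m creep '[[[-46,-120,17],[0,0,0],85],[[-46,-120,17],[0,0,0],85],[[-46,-120,17],[0,0,0],85],[[-46,-120,17],[0,0,0],85],[[-46,-120,17],[0,0,0],85]]'
python3 - <<'E'
from h import *
import json
c=get_calibration("wrist"); im=get_image("wrist"); s=state()
cv2.imwrite('pics/w1.png',im)
json.dump({k:(v.tolist() if hasattr(v,'tolist') else v) for k,v in c.items()},open('w1.json','w'))
print(c,s['position'],s['eef_rot'])
q=np.load('q.npy')
print(proj('wrist',[[q[4],q[5],.014]],c))
E
```

```text
time: 2.2
position: [0.4279, -0.3044, 0.1991]
eef_rot: [3.14, -0.001, 2.866]
wrist_force: [0.1, 0.6, 0.7]
gripper_width: 0.0851
finger_force: 0.0
{'vfov': 65.84934008090941, 'cx': 256.9627769577559, 'cy': 186.93487115203368, 'eye': array([ 0.34752362, -0.28000596,  0.36975078]), 'orientation': array([-3.30733419e-01, -2.06452543e-05,  1.29626503e+00])} [ 0.42819259 -0.30380063  0.19958013] [ 3.14081331e+00 -6.27841771e-04  2.86668470e+00]
[[253.68007178 158.01612073]]
```

View pics/w1.png

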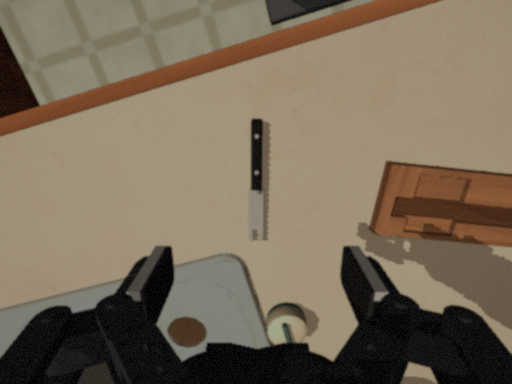

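The wrist picture shows the knife upright, handle from (257,119) to (257,190) and blade down to (257,240). The tray's free end is at (388,162) to (375,235). I'll measure both.

```bash
python3 - <<'E'
from h import *
import json
c=json.load(open('w1.json')); im=cv2.imread('pics/w1.png'); g=im.max(2)
sub=g[105:205,240:275]; m=(sub<75).astype(np.uint8)
n,l,st,ce=cv2.connectedComponentsWithStats(m); i=1+st[1:,4].argmax(); pts=np.argwhere(l==i)[:,::-1]+[240,105]
print(st[i],cv2.minAreaRect(pts.astype(np.float32)))
v=np.arange(pts[:,1].min(),pts[:,1].max()+1)
mid=np.array([[pts[pts[:,1]==k,0].mean(),k] for k in v]); p=np.polyfit(mid[3:-3,1],mid[3:-3,0],1)
e=[[np.polyval(p,k),k] for k in (v[0]-.5,v[-1]+.5)]
P=back('w',e,.011,c); d=P[1]-P[0]; print(e,P,'mid',P.mean(0),'len',np.linalg.norm(d),'yaw',np.arctan2(d[1],d[0]))
t=im[145:265,360:512]; cv2.imwrite('pics/w1t.png',cv2.resize(t,None,fx=5,fy=5,interpolation=2))
E
```

```text
[ 12  14  11  73 685] ((257.0, 155.0), (72.0, 10.0), 90.0)
[[np.float64(256.92882833255425), np.float64(118.5)], [np.float64(256.36381559068684), np.float64(191.5)]] [[ 0.3835234  -0.29017915  0.011     ]
 [ 0.47185426 -0.31581534  0.011     ]] mid [ 0.42768883 -0.30299725  0.011     ] len 0.09197584471439968 yaw -0.2824688491165105
```

View pics/w1t.png

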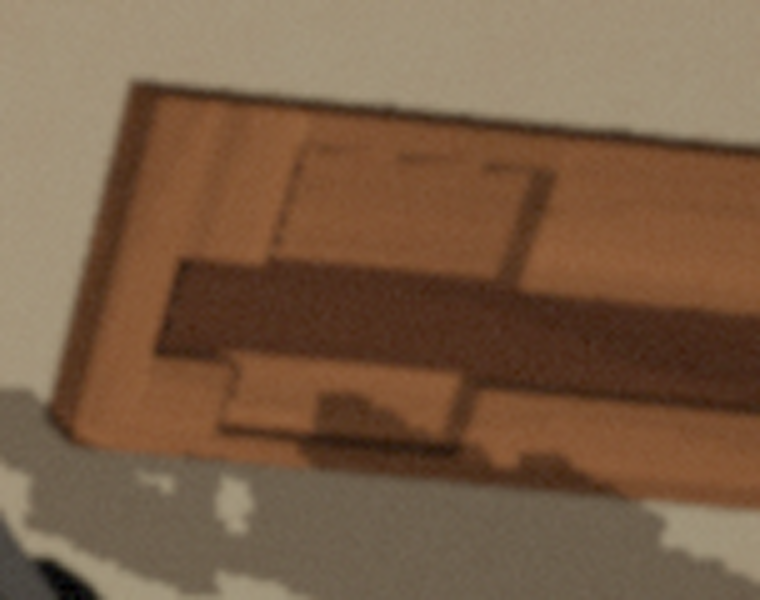

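```bash
python3 to.py 0.4277 -0.3035 0.040 2.859
```

```text
t 2.25 pos [ 0.4282 -0.3038  0.1996] rpy [ 3.141e+00 -1.000e-03  2.867e+00] F [ 0.4 -0.4 -0.2] 
shift [  0.5   0.  159.6] turn [ 0.001 -0.001  0.008]
```

```bash
python3 -m creep '[[[0,0,100],[0,0,0.008],45],[[0,0,160],[0,0,0.008],45],[[0,0,160],[0,0,0.008],45],[[0,0,160],[0,0,0.008],45],[[0,0,160],[0,0,0.008],45],[[0,0,160],[0,0,0.008],45]]'
python3 to.py 0.4277 -0.3035 0.003 2.859
```

```text
time: 2.85
position: [0.4296, -0.3052, 0.0427]
eef_rot: [-3.14, 0.003, 2.859]
wrist_force: [-0.2, -0.2, 1.4]
gripper_width: 0.0451
finger_force: 0.0
t 2.85 pos [ 0.4296 -0.3052  0.0427] rpy [-3.140e+00  3.000e-03  2.859e+00] F [-0.2 -0.2  1.4] 
shift [ 2.5  1.1 39.7] turn [-0.002  0.003  0.   ]
```

```bash
python3 -m creep '[[[2,1,20],[0,0,0],45],[[2,1,38],[0,0,0],45],[[2,1,38],[0,0,0],45],[[2,1,38],[0,0,0],45]]'; python3 -m creep '[[[0,0,0],[0,0,0],10],[[0,0,0],[0,0,0],5],[[0,0,0],[0,0,0],5],[[0,0,0],[0,0,0],5],[[0,0,0],[0,0,0],5],[[0,0,0],[0,0,0],5]]'
```

```text
time: 3.25
position: [0.4278, -0.3039, 0.0042]
eef_rot: [-3.14, 0.002, 2.859]
wrist_force: [0.2, -0.6, 1.0]
gripper_width: 0.0448
finger_force: 0.0
time: 3.85
position: [0.4267, -0.3027, 0.0017]
eef_rot: [3.141, -0.0, 2.859]
wrist_force: [0.6, -0.5, -0.1]
gripper_width: 0.0048
finger_force: 0.0
```

The jaws closed to 5 mm with no force, so they missed the knife. I'll look before doing anything else.

```bash
python3 - <<'E'
from h import *
a=get_image("wrist"); b=get_image("side")
cv2.imwrite('pics/w2.png',np.hstack([a[::1,100:450],cv2.resize(b[200:330,120:300],None,fx=2.2,fy=2.2)[:384] if 0 else cv2.copyMakeBorder(cv2.resize(b[180:340,120:320],None,fx=2,fy=2),0,64,0,0,0)]))
s=state(); print(s['gripper_width'],s['finger_force'])
E
```

```text
0.005365090360541373 0.0
```

View pics/w2.png

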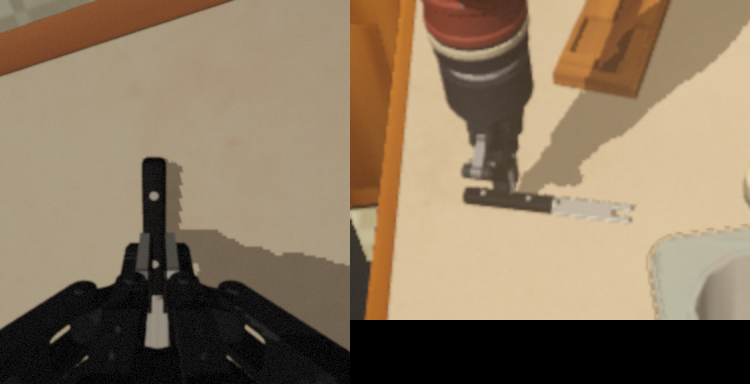

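```bash
python3 -m creep '[[[0,0,0],[0,0,0],0],[[0,0,0],[0,0,0],0],[[0,0,0],[0,0,0],0]]'; python3 - <<'E'
from h import *
a=get_image("wrist"); cv2.imwrite('pics/w3.png',a)
g=a.max(2)
for r in range(225,290,5): print(r,' '.join(f'{x:3d}' for x in g[r,232:290:2]))
E
```

```text
time: 4.25
position: [0.4267, -0.3028, 0.0017]
eef_rot: [3.141, -0.0, 2.859]
wrist_force: [-0.2, -0.8, -0.1]
gripper_width: 0.0002
finger_force: 0.0
225 170 167 168 171 171 127  26  35  30  26  22  21  32  23  12  20  27  93 111 111 110 114 112 122 165 169 168 168 168
230 170 168 170 169 171 128  27  24  22  22  21  17  18  24  20  17  23  91 110 107 112 111 109 113 145 166 148 120 120
235 167 171 170 170 169 131  57  78  75  78  77  55  18  14  56  79  80  75  81 101 112 115 116 133 150 135 112 115 113
240 170 170 169 170 167 138  68  80  77  75  78  49  24  16  50  78  75  80  83  93 115 116 114 119 156 165 125 112 113
245 118  45  19  11  18  27  69  82  80  75  77  50  17  18  51  76  78  81  80  67  21  17  14  17  34  91 114 115 113
250  20  22  20  21  17  31  78  78  78  82  74  44   7  10  42  77  78  78  78  73  30  11   8   4   7  11  57 112 116
255  17  25  17  17  24  47  72  81  79  74  75  35  20  18  45  78  79  79  82  73  38   3   0  19  18  18  31  98 114
260  21  17  16  15  23  58  78  78  81  78  78  43  22  16  39  75  78  73  76  77  51   5   6   1  11  18  13 122 163
265  14  24  16  23  24  58  79  78  83  77  76  28  20  15  34  75  77  79  80  76  62  18  16   7  14  17  18  73 160
270  20  23  17  27  27  42  56  64  62  62  59  27  11  19  38  91  94  92  91  81  68  20  13  13  19   6  10  25 134
275  20  16  16  14  17  12  11  16  28  75  91  46  18  24  50  94  85  51  24  17  16  17  15  25  21  18  21   7  61
280  32  29  19  28  24  14   9  22  12  20  30  14  21  25  29  30   6  24  19  18  27  33  30  24  17  10  14  23  21
285  16  22  18  17  22  21  14  22  21  18   9  27  23  27  26  22  11  19  20  16  25  20  19  20  23  25  24  21  19
```

```bash
python3 - <<'E'
from h import *
c=get_calibration("wrist"); s=state(); p=s['position']; M=R.from_euler('xyz',s['eef_rot']).as_matrix()
print(p, c['eye'])
for n in("wrist","side","scene"):
    print(n, proj(n,[p,p+[0,0,.014],p+[0,0,.02],p-M[:,0]*.011,p+M[:,0]*.011]).round(1).tolist())
b=get_image('side'); a=get_image('scene')
o=np.hstack([cv2.resize(b[230:310,170:270],None,fx=4,fy=4,interpolation=2),cv2.resize(a[240:320,250:350],None,fx=4,fy=4,interpolation=2)])
cv2.imwrite('pics/c4.png',o)
E
```

```text
[ 0.42670498 -0.30278397  0.0017571 ] [ 0.34633419 -0.27764936  0.17230969]
wrist [[254.4, 224.6], [254.2, 235.2], [254.1, 240.2], [254.4, 240.0], [254.4, 208.7]]
side [[199.3, 280.0], [198.5, 275.5], [198.2, 273.6], [204.7, 280.6], [193.8, 279.3]]
scene [[280.8, 287.5], [281.1, 283.3], [281.2, 281.5], [284.7, 285.6], [276.9, 289.4]]
```

View pics/c4.png

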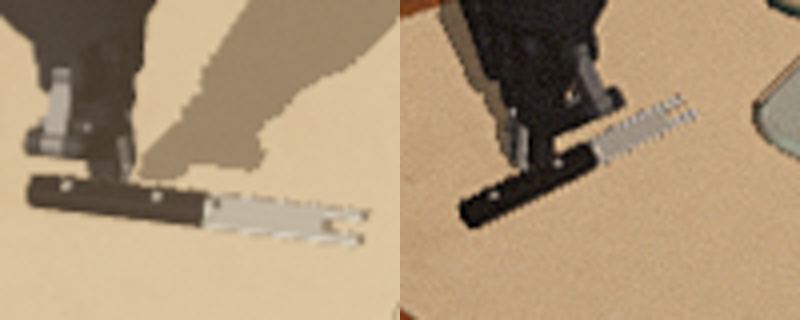

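The handle runs beneath the shut pads, so the fingertips really stand about 15 to 20 mm above the worktop while the reported z is 2 mm. I'll reopen and go down in guarded steps.

```bash
python3 -m creep '[[[0,0,0],[0,0,0],45],[[0,0,0],[0,0,0],45],[[0,0,0],[0,0,0],45],[[0,0,0],[0,0,0],45]]';  python3 -m creep '[[[0,0,2],[0,0,0],45],[[0,0,4],[0,0,0],45],[[0,0,4],[0,0,0],45]]'; python3 -m creep '[[[0,0,2],[0,0,0],45],[[0,0,4],[0,0,0],45],[[0,0,4],[0,0,0],45]]'
```

```text
time: 4.8
position: [0.4267, -0.3028, 0.0018]
eef_rot: [3.142, -0.0, 2.859]
wrist_force: [0.0, -0.2, -0.6]
gripper_width: 0.0449
finger_force: 0.0
time: 5.1
position: [0.4265, -0.3025, -0.0027]
eef_rot: [3.141, -0.001, 2.859]
wrist_force: [-0.1, 0.5, -0.2]
gripper_width: 0.0451
finger_force: 0.0
time: 5.4
position: [0.4266, -0.3026, -0.0066]
eef_rot: [3.141, -0.0, 2.859]
wrist_force: [-0.2, -1.0, 0.4]
gripper_width: 0.0448
finger_force: 0.0
```

```bash
python3 -m creep '[[[0,0,2],[0,0,0],45],[[0,0,4],[0,0,0],45],[[0,0,4],[0,0,0],45]]'; python3 -m creep '[[[0,0,0],[0,0,0],25],[[0,0,0],[0,0,0],20],[[0,0,0],[0,0,0],20],[[0,0,0],[0,0,0],20],[[0,0,0],[0,0,0],20]]'
```

```text
time: 5.7
position: [0.4266, -0.3026, -0.0106]
eef_rot: [3.141, -0.0, 2.859]
wrist_force: [0.3, 0.1, -0.7]
gripper_width: 0.0448
finger_force: 0.0
time: 6.2
position: [0.4268, -0.3028, -0.0102]
eef_rot: [3.142, 0.0, 2.859]
wrist_force: [-0.1, 0.1, -0.9]
gripper_width: 0.0197
finger_force: 0.0
```

```bash
for i in 1; do python3 -m creep '[[[0,0,1],[0,0,0],20],[[0,0,2],[0,0,0],20],[[0,0,2],[0,0,0],20]]'; done;  python3 -m creep '[[[0,0,1],[0,0,0],20],[[0,0,2],[0,0,0],20],[[0,0,2],[0,0,0],20]]'
```

```text
time: 6.5
position: [0.4266, -0.3027, -0.0124]
eef_rot: [3.141, -0.0, 2.859]
wrist_force: [-0.2, 0.2, 0.8]
gripper_width: 0.0197
finger_force: 0.0
time: 6.8
position: [0.4266, -0.3027, -0.0144]
eef_rot: [3.141, -0.0, 2.859]
wrist_force: [0.8, 0.0, -0.1]
gripper_width: 0.0201
finger_force: 0.0
```

```bash
python3 -m creep '[[[0,0,0],[0,0,0],8],[[0,0,0],[0,0,0],8],[[0,0,0],[0,0,0],8],[[0,0,0],[0,0,0],8]]'; python3 to.py 0.4267 -0.3028 0 2.859
```

```text
time: 7.2
position: [0.4268, -0.3029, -0.0141]
eef_rot: [-3.141, 0.0, 2.859]
wrist_force: [-1.3, 0.6, 3.1]
gripper_width: 0.0095
finger_force: 58.8
t 7.2 pos [ 0.4268 -0.3029 -0.0141] rpy [-3.141  0.     2.859] F [-1.3  0.6  3.1] 
shift [  0.1   0.1 -14.1] turn [-0.  0. -0.]
```

```bash
python3 -m creep '[[[0,0,0],[0,0,0],25],[[0,0,0],[0,0,0],25],[[0,0,0],[0,0,0],25],[[0,0,1],[0,0,0],25],[[0,0,2],[0,0,0],25],[[0,0,2],[0,0,0],25]]'; python3 -m creep '[[[0,0,1],[0,0,0],25],[[0,0,2],[0,0,0],25],[[0,0,2],[0,0,0],25]]';python3 -m creep '[[[0,0,1],[0,0,0],25],[[0,0,2],[0,0,0],25],[[0,0,2],[0,0,0],25]]'
```

```text
time: 7.8
position: [0.4266, -0.3026, -0.0165]
eef_rot: [3.141, -0.0, 2.859]
wrist_force: [0.5, 0.4, -0.4]
gripper_width: 0.0249
finger_force: 0.0
time: 8.1
position: [0.4267, -0.3027, -0.0184]
eef_rot: [3.141, -0.0, 2.859]
wrist_force: [0.3, 0.7, 0.3]
gripper_width: 0.0253
finger_force: 0.0
time: 8.4
position: [0.4266, -0.3027, -0.0204]
eef_rot: [3.141, -0.0, 2.859]
wrist_force: [0.3, 0.3, -0.8]
gripper_width: 0.025
finger_force: 0.0
```

```bash
python3 -m creep '[[[0,0,0],[0,0,0],8],[[0,0,0],[0,0,0],8],[[0,0,0],[0,0,0],8],[[0,0,0],[0,0,0],8]]'
```

```text
time: 8.8
position: [0.4268, -0.303, -0.02]
eef_rot: [-3.141, 0.0, 2.859]
wrist_force: [-0.1, -0.7, 2.5]
gripper_width: 0.0117
finger_force: 59.8
```

```bash
python3 -m creep '[[[0,0,0],[0,0,0],25],[[0,0,0],[0,0,0],25],[[0,0,1],[0,0,0],25],[[0,0,2],[0,0,0],25],[[0,0,2],[0,0,0],25]]'; python3 -m creep '[[[0,0,1],[0,0,0],25],[[0,0,2],[0,0,0],25],[[0,0,2],[0,0,0],25]]';python3 -m creep '[[[0,0,0],[0,0,0],8],[[0,0,0],[0,0,0],8],[[0,0,0],[0,0,0],8],[[0,0,0],[0,0,0],8]]'
```

```text
time: 9.3
position: [0.4266, -0.3026, -0.0225]
eef_rot: [3.141, -0.0, 2.859]
wrist_force: [-0.2, 0.4, -0.9]
gripper_width: 0.0249
finger_force: 0.0
time: 9.6
position: [0.4267, -0.3027, -0.0244]
eef_rot: [3.141, -0.0, 2.859]
wrist_force: [0.3, -0.8, 1.2]
gripper_width: 0.0252
finger_force: 0.0
time: 10.0
position: [0.4268, -0.3029, -0.024]
eef_rot: [-3.142, 0.0, 2.859]
wrist_force: [-0.5, -0.4, 2.5]
gripper_width: 0.0121
finger_force: 59.8
```

Gripped at 60 N. The fingers end about 26 mm short of the reported TCP, and the wrist camera agrees with that: with the offset, the tips fall at row 234 against 235 seen. I'll lift, and fit the tray from the first wrist picture.

```bash
python3 -m creep '[[[0,0,-20],[0,0,0],8],[[0,0,-60],[0,0,0],8],[[0,0,-100],[0,0,0],8],[[0,0,-120],[0,0,0],8],[[0,0,-120],[0,0,0],8],[[0,0,-120],[0,0,0],8]]'
cat > fit2.py <<'E'
from h import *
import json
from scipy.optimize import least_squares
c=json.load(open('w1.json'))
W=[((-235,76,20),(158,92)),((-235,-20,20),(78,440)),((-220,36,20),(180,260)),((-220,8,20),(155,355)),((-132,68,20),(553,172)),((-132,36,20),(520,288)),((-132,8,20),(475,375))]
def rt(p,P):
    k,s=np.cos(p[2]),np.sin(p[2]); return np.array([p[0]+k*P[0]-s*P[1],p[1]+s*P[0]+k*P[1],P[2]])
def res(t): return np.concatenate([proj('w',rt(t,np.array(P)/1000.),c)[0]-[360+u/5,145+v/5] for P,(u,v) in W])
f=least_squares(res,[.64,.04,1.19],loss='soft_l1'); t=f.x
if __name__=='__main__':
    print(t,'\n',res(t).reshape(-1,2).round(1)); print('groove',rt(t,(-.165,.022,.011)),'corner',rt(t,(-.235,-.02,.011)))
    np.save('t.npy',t)
E
python3 fit2.py; python3 - <<'E'
from h import *
cv2.imwrite('pics/w5.png',get_image('wrist'))
E
```

```text
time: 10.6
position: [0.4267, -0.3028, 0.0953]
eef_rot: [3.141, -0.0, 2.859]
wrist_force: [-0.5, 0.1, -0.9]
gripper_width: 0.0124
finger_force: 59.4
[0.63602012 0.04401737 1.19503435] 
 [[ 0.3  0.5]
 [-1.7  1.2]
 [-0.3 -1.3]
 [-0.7 -0.1]
 [ 1.5 -1.1]
 [-0.4 -0.3]
 [ 1.6  2.2]]
groove [ 0.55500316 -0.1013967   0.011     ] corner [ 0.56838404 -0.1819259   0.011     ]
```

```bash
python3 to.py 0.5542 -0.1025 0.095 4.337
```

```text
t 10.65 pos [ 0.4262 -0.3023  0.0944] rpy [ 3.141e+00 -1.000e-03  2.859e+00] F [-0.3  0.9 -1. ] 
shift [-67.1 227.5  -0.5] turn [ 0.002 -0.    -1.478]
```

```bash
python3 -m creep '[[[-67,227,0],[0,0,-1.478],8],[[-67,227,0],[0,0,-1.478],8],[[-67,227,0],[0,0,-1.478],8],[[-67,227,0],[0,0,-1.478],8],[[-67,227,0],[0,0,-1.478],8],[[-67,227,0],[0,0,-1.478],8],[[-67,227,0],[0,0,-1.478],8],[[-67,227,0],[0,0,-1.478],8]]'
python3 to.py 0.5542 -0.1025 0.095 4.337
```

```text
time: 11.45
position: [0.5534, -0.1025, 0.0935]
eef_rot: [3.138, -0.001, -2.217]
wrist_force: [0.5, -0.6, -0.9]
gripper_width: 0.0122
finger_force: 59.4
t 11.45 pos [ 0.5534 -0.1025  0.0935] rpy [ 3.138e+00 -1.000e-03 -2.217e+00] F [ 0.5 -0.6 -0.9] 
shift [-0.5 -0.7 -1.5] turn [ 0.003 -0.    -0.271]
```

```bash
python3 -m creep '[[[0,0,10],[0,0,-0.271],8],[[0,0,25],[0,0,-0.271],8],[[0,0,25],[0,0,-0.271],8],[[0,0,25],[0,0,-0.271],8],[[0,0,25],[0,0,-0.271],8]]'
python3 to.py 0.5542 -0.1025 0.07 4.337
python3 - <<'E'
from h import *
import json
c=get_calibration("wrist"); im=get_image("wrist")
json.dump({k:(v.tolist() if hasattr(v,'tolist') else v) for k,v in c.items()},open('w6.json','w'))
cv2.imwrite('pics/w6.png',im)
s=get_image('side')[150:260,180:320]
o=np.hstack([im[:,120:460],cv2.copyMakeBorder(cv2.resize(s,None,fx=3.2,fy=3.2,interpolation=2),0,32,0,0,0)])
cv2.imwrite('pics/c6.png',o); print(o.shape)
E
```

```text
time: 11.95
position: [0.5544, -0.1035, 0.0709]
eef_rot: [3.141, 0.0, -1.956]
wrist_force: [-0.0, -0.5, -0.2]
gripper_width: 0.0123
finger_force: 59.4
t 11.95 pos [ 0.5544 -0.1035  0.0709] rpy [ 3.141  0.    -1.956] F [-0.  -0.5 -0.2] 
shift [-0.9  0.6  0.9] turn [ 0.    0.   -0.01]
(384, 788, 3)
```

View pics/c6.png

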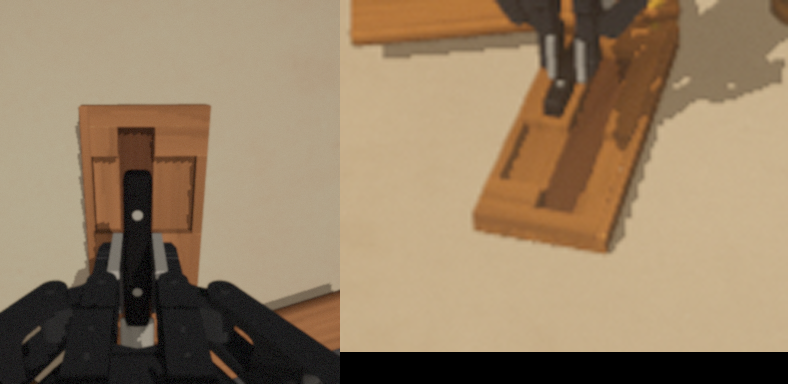

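The wrist view shows the handle (columns 124 to 150) centred over the groove (118 to 155), with the notch rows at 158 to 232. I'll refit the tray from these.

```bash
python3 - <<'E'
import fit2; from h import *; import json
fit2.c=json.load(open('w6.json'))
fit2.W=[(P,((u+120-360)*5,(v-145)*5)) for P,(u,v) in [((-235,76,20),(210,105)),((-235,-20,20),(80,106)),((-220,36,20),(154.5,128)),((-220,8,20),(118,128)),((-198,-12,20),(92,158)),((-198,68,20),(195,157)),((-132,-12,20),(93,231)),((-132,68,20),(193,233))]]
f=fit2.least_squares(fit2.res,np.load('t.npy'),loss='soft_l1'); t=f.x; np.save('t2.npy',t)
print(t,fit2.res(t).reshape(-1,2).round(1).tolist()); g=fit2.rt(t,(-.165,.022,.011)); print('groove',g)
# handle back end & rivet position in hand at tip offset 26mm
from plant import state
s=state(); p=s['position']; zk=p[2]+.024+.012
e=back('w',[[120+137,170],[120+137,325]],zk,fit2.c); d=e[0]-e[1]
print('back end',e[0],'junction?',e[1],'len',np.linalg.norm(d),'mid',e.mean(0), 'dir',np.arctan2(*-d[1::-1]) , 'tcp',p)
E
```

```text
[0.63726673 0.04326136 1.18892796] [[0.8, 1.2], [-2.2, 0.5], [0.5, -0.7], [-0.9, -0.6], [-0.4, -1.4], [1.4, -0.6], [2.7, 2.9], [-1.5, 0.7]]
groove [ 0.55536333 -0.10165528  0.011     ]
back end [ 0.5373272  -0.14498551  0.10731741] junction? [ 0.5716402  -0.06004621  0.10731741] len 0.0916082261363664 mid [ 0.5544837  -0.10251586  0.10731741] dir 1.186871584497964 tcp [ 0.55468596 -0.10366126  0.07131741]
```

```bash
python3 -m creep '[[[-1,0,25],[0,0,0],8],[[-1,0,50],[0,0,0],8],[[-1,0,70],[0,0,0],8],[[-1,0,78],[0,0,0],8],[[-1,0,78],[0,0,0],8],[[-1,0,78],[0,0,0],8]]'; python3 -m creep '[[[0,0,2],[0,0,0],8],[[0,0,4],[0,0,0],8],[[0,0,4],[0,0,0],8]]'
```

```text
time: 12.65
position: [0.5555, -0.1029, -0.006]
eef_rot: [-3.14, 0.0, -1.954]
wrist_force: [0.3, 0.1, -1.3]
gripper_width: 0.012
finger_force: 59.4
time: 12.95
position: [0.555, -0.1026, -0.011]
eef_rot: [-3.141, 0.0, -1.953]
wrist_force: [-0.1, -0.8, -1.5]
gripper_width: 0.0124
finger_force: 59.4
```

```bash
python3 -m creep '[[[0,0,1],[0,0,0],8],[[0,0,1],[0,0,0],8],[[0,0,1],[0,0,0],8]]';python3 -m creep '[[[0,0,1],[0,0,0],8],[[0,0,1],[0,0,0],8],[[0,0,1],[0,0,0],8]]'
```

```text
time: 13.25
position: [0.5548, -0.1026, -0.0122]
eef_rot: [3.142, 0.0, -1.953]
wrist_force: [0.3, 0.5, -0.6]
gripper_width: 0.0122
finger_force: 59.4
time: 13.55
position: [0.5549, -0.1026, -0.0131]
eef_rot: [-3.141, 0.0, -1.953]
wrist_force: [-0.7, 0.6, 2.0]
gripper_width: 0.0121
finger_force: 59.7
```

```bash
python3 -m creep '[[[0,0,0],[0,0,0],22],[[0,0,0],[0,0,0],22],[[0,0,0],[0,0,0],22]]'; python3 -m creep '[[[0,0,-10],[0,0,0],22],[[0,0,-50],[0,0,0],22],[[0,0,-84],[0,0,0],22],[[0,0,-84],[0,0,0],22],[[0,0,-84],[0,0,0],22],[[0,0,-84],[0,0,0],22]]'
python3 - <<'E'
from h import *
import json
c=get_calibration("wrist"); im=get_image("wrist")
json.dump({k:(v.tolist() if hasattr(v,'tolist') else v) for k,v in c.items()},open('w7.json','w'))
cv2.imwrite('pics/w7.png',im); g=im.max(2)
for col in (254,256,258): print(g[110:260:3,col])
for r in (150,175,190,210,225): print(r,g[r,225:290:2])
print(state()['position'])
E
```

```text
time: 13.85
position: [0.5548, -0.1026, -0.0132]
eef_rot: [3.142, 0.0, -1.953]
wrist_force: [-0.6, -0.9, 0.5]
gripper_width: 0.0222
finger_force: 0.0
time: 14.45
position: [0.5543, -0.1024, 0.0701]
eef_rot: [3.14, 0.0, -1.953]
wrist_force: [0.3, 0.2, -0.4]
gripper_width: 0.0219
finger_force: 0.0
[154 151 151 153 153 127  56  59  89  91  56  27  28  20  27  21  30  31
  23 133 138  48  23  23  28  23  30  25  28  27  31  23  28  26  21  23
  26 113 139  44  17  23  33  24  20  21  65 152 125 158]
[152 150 149 152 153 128  57  58  91  91  54  26  20  23  24  24  26  23
  33 150 155  61  22  27  26  25  17  27  24  21  26  22  30  21  31  25
  20 134 155  60  22  25  26  22  18  24  63 153 148 158]
[153 149 151 154 152 125  59  71  95  95  59  28  25  27  25  23  22  20
  28 138 143  40  26  24  13  29  23  29  25  28  29  23  28  27  23  23
  24 106 138  34  23  17  30  30  19  21  71 153 155 154]
150 [149 143 138 136 140 142 113  88  90  90  79  35  21  23  28  23  26  28
  16  30  45  86  77  51  85 150 159 156 156 157 157 157 157]
175 [148 149 150 152 154 153 142 105  89  62  56  41  15  26  24  26  24  27
   8  27  56  91  94  94 134 148 145 144 148 148 148 149 148]
190 [147 150 147 150 155 157 155 121  89  86  63  37  21  26  28  21  27  17
  16  19  66  88  90  98 140 148 144 141 143 147 145 147 145]
210 [147 149 149 151 154 156 156 129  94  85  62  36  18  24  29  18  30  24
  18  28  63  86  87  99 142 144 142 142 144 143 144 144 143]
225 [151 149 151 151 154 156 156 138  97  89  61  47  28  25  76 139 137  79
  20  19  64  83  91 106 143 143 139 141 141 142 142 143 140]
[ 0.55403419 -0.10228315  0.06972516]
```

```bash
cat > push.py <<'E'
import sys; from h import *; from to import to
t=np.load('t2.npy')
def tgt(th,g,z,x=-.205):
    c,s=np.cos(th),np.sin(th); y=-.031-g
    return t[0]+c*x-s*y, t[1]+s*x+c*y, z, th+np.pi/2
if __name__=='__main__':
    a=list(map(float,sys.argv[1:])); T=tgt(*a); print(np.round(T,4)); to(*T)
E
python3 - <<'E'
from h import *; import json, fit2
c=json.load(open('w7.json')); e=back('w',[[256.5,141],[256.5,248]],.018,c); print('handle',e.round(4).tolist(),'len',np.linalg.norm(e[1]-e[0]),'mid',e.mean(0))
print('groove',fit2.rt(np.load('t2.npy'),(-.165,.022,0)))
E
python3 push.py 1.189 0.025 0.07
```

```text
handle [[0.5384, -0.1419, 0.018], [0.5726, -0.0566, 0.018]] len 0.09184784319665405 mid [ 0.55553165 -0.09924361  0.018     ]
groove [ 0.55536333 -0.10165528  0.        ]
[ 0.6129 -0.1678  0.07    2.7598]
t 14.5 pos [ 0.554  -0.1023  0.0697] rpy [ 3.14   0.    -1.953] F [ 0.9 -0.1 -0.2] 
shift [ 38.9 -79.   -0.4] turn [ 2.00e-03 -1.00e-03  1.57e+00]
```

The handle's middle is 2.4 mm from the groove point and its apparent length fits that height, so the knife is down in the groove. Next I'll go to the outer face with the fingers shut.

```bash
python3 -m creep '[[[39,-79,0],[0,0,1.57],0],[[39,-79,0],[0,0,1.57],0],[[39,-79,0],[0,0,1.57],0],[[39,-79,0],[0,0,1.57],0],[[39,-79,0],[0,0,1.57],0],[[39,-79,0],[0,0,1.57],0],[[39,-79,0],[0,0,1.57],0],[[39,-79,0],[0,0,1.57],0]]'; python3 push.py 1.189 0.025 0.02
```

```text
time: 15.3
position: [0.6127, -0.1679, 0.0693]
eef_rot: [3.14, -0.002, 3.124]
wrist_force: [-0.1, 0.5, 0.3]
gripper_width: 0.0004
finger_force: 0.0
[ 0.6129 -0.1678  0.02    2.7598]
t 15.3 pos [ 0.6127 -0.1679  0.0693] rpy [ 3.140e+00 -2.000e-03  3.124e+00] F [-0.1  0.5  0.3] 
shift [-0.3 -0.  49.3] turn [ 0.001 -0.002  0.364]
```

```bash
python3 -m creep '[[[0,0,0],[0,0,0.4],0],[[0,0,0],[0,0,0.4],0],[[0,0,0],[0,0,0.4],0],[[0,0,0],[0,0,0.4],0]]'; python3 push.py 1.189 0.025 -0.018
```

```text
time: 15.7
position: [0.6127, -0.1679, 0.0694]
eef_rot: [3.141, -0.002, 2.728]
wrist_force: [-0.2, -0.4, -0.1]
gripper_width: -0.0001
finger_force: 0.0
[ 0.6129 -0.1678 -0.018   2.7598]
t 15.7 pos [ 0.6127 -0.1679  0.0694] rpy [ 3.141e+00 -2.000e-03  2.728e+00] F [-0.2 -0.4 -0.1] 
shift [-0.3  0.1 87.4] turn [ 0.    -0.002 -0.031]
```

```bash
python3 -m creep '[[[0,0,40],[0,0,-0.03],0],[[0,0,70],[0,0,-0.03],0],[[0,0,87],[0,0,-0.03],0],[[0,0,87],[0,0,-0.03],0],[[0,0,87],[0,0,-0.03],0]]'; python3 push.py 1.189 0.005 -0.018
```

```text
time: 16.2
position: [0.6138, -0.1684, -0.0155]
eef_rot: [3.142, 0.0, 2.761]
wrist_force: [-0.3, -0.4, -0.2]
gripper_width: -0.0002
finger_force: 0.0
[ 0.5943 -0.1604 -0.018   2.7598]
t 16.2 pos [ 0.6138 -0.1684 -0.0155] rpy [3.142 0.    2.761] F [-0.3 -0.4 -0.2] 
shift [21.1  0.2  2.5] turn [0.    0.    0.001]
```

Now approach the face, then creep up to contact.

```bash
python3 -m creep '[[[10,0,1],[0,0,0],0],[[18,0,1],[0,0,0],0],[[18,0,1],[0,0,0],0],[[18,0,1],[0,0,0],0]]'; for i in 1; do python3 -m creep '[[[2,0,0],[0,0,0],0],[[4,0,0],[0,0,0],0],[[6,0,0],[0,0,0],0]]'; done; python3 -m creep '[[[2,0,0],[0,0,0],0],[[4,0,0],[0,0,0],0],[[6,0,0],[0,0,0],0]]'; python3 push.py 1.189 0 -0.018
```

```text
time: 16.6
position: [0.5975, -0.1619, -0.0161]
eef_rot: [-3.142, 0.002, 2.76]
wrist_force: [0.3, 0.1, -0.1]
gripper_width: -0.0
finger_force: 0.0
time: 16.9
position: [0.5912, -0.1593, -0.0172]
eef_rot: [3.142, -0.0, 2.76]
wrist_force: [-0.3, 0.3, -0.4]
gripper_width: -0.0001
finger_force: 0.0
time: 17.2
position: [0.5859, -0.1575, -0.0172]
eef_rot: [-3.141, 0.001, 2.76]
wrist_force: [4.3, -4.0, -2.6]
gripper_width: 0.0003
finger_force: 2.2
[ 0.5897 -0.1585 -0.018   2.7598]
t 17.2 pos [ 0.5859 -0.1575 -0.0172] rpy [-3.141e+00  1.000e-03  2.760e+00] F [ 4.3 -4.  -2.6] 
shift [-3.8  0.5  0.8] turn [-0.     0.001 -0.   ]
```

```bash
python3 -m creep '[[[8.2,-1,0],[0,0,0.04],0],[[16.5,-1.6,0],[0,0,0.08],0],[[24.7,-1.9,0],[0,0,0.12],0],[[33,-1.8,0],[0,0,0.16],0],[[41.3,-1.5,0],[0,0,0.2],0],[[49.5,-0.8,0],[0,0,0.24],0],[[57.7,0.2,0],[0,0,0.28],0],[[65.9,1.6,0],[0,0,0.32],0]]'; python3 push.py 0.869 -0.003 -0.018
```

```text
time: 18.0
position: [0.5253, -0.1311, -0.017]
eef_rot: [3.141, 0.001, 2.438]
wrist_force: [5.0, -1.5, -2.6]
gripper_width: 0.0004
finger_force: 2.2
[ 0.5263 -0.1314 -0.018   2.4398]
t 18.0 pos [ 0.5253 -0.1311 -0.017 ] rpy [3.141e+00 1.000e-03 2.438e+00] F [ 5.  -1.5 -2.6] 
shift [-0.9  0.4  1. ] turn [ 0.001  0.001 -0.002]
```

Force is steady at about 5 N, on the arc. Two more arcs.

```bash
python3 -m creep '[[[8.2,-1,0],[0,0,0.04],0],[[16.5,-1.6,0],[0,0,0.08],0],[[24.7,-1.9,0],[0,0,0.12],0],[[33,-1.8,0],[0,0,0.16],0],[[41.3,-1.5,0],[0,0,0.2],0],[[49.5,-0.8,0],[0,0,0.24],0],[[57.7,0.2,0],[0,0,0.28],0],[[65.9,1.6,0],[0,0,0.32],0]]'; python3 push.py 0.549 -0.003 -0.018
```

```text
time: 18.8
position: [0.4763, -0.0874, -0.0168]
eef_rot: [3.14, 0.001, 2.118]
wrist_force: [4.7, -2.5, -1.4]
gripper_width: 0.0
finger_force: 2.1
[ 0.477  -0.0876 -0.018   2.1198]
t 18.8 pos [ 0.4763 -0.0874 -0.0168] rpy [3.140e+00 1.000e-03 2.118e+00] F [ 4.7 -2.5 -1.4] 
shift [-0.5  0.5  1.2] turn [ 0.001  0.001 -0.002]
```

```bash
python3 -m creep '[[[8.2,-1,0],[0,0,0.04],0],[[16.5,-1.6,0],[0,0,0.08],0],[[24.7,-1.9,0],[0,0,0.12],0],[[33,-1.8,0],[0,0,0.16],0],[[41.3,-1.5,0],[0,0,0.2],0],[[49.5,-0.8,0],[0,0,0.24],0],[[57.7,0.2,0],[0,0,0.28],0],[[65.9,1.6,0],[0,0,0.32],0]]'; python3 push.py 0.229 -0.003 -0.018
```

```text
time: 19.6
position: [0.4435, -0.0306, -0.0166]
eef_rot: [3.14, 0.002, 1.798]
wrist_force: [4.6, -3.2, -0.8]
gripper_width: 0.0004
finger_force: 2.1
[ 0.444  -0.0305 -0.018   1.7998]
t 19.6 pos [ 0.4435 -0.0306 -0.0166] rpy [3.140e+00 2.000e-03 1.798e+00] F [ 4.6 -3.2 -0.8] 
shift [-0.1  0.5  1.4] turn [ 0.002  0.002 -0.002]
```

```bash
python3 -m creep '[[[8.2,-1,0],[0,0,0.04],0],[[16.5,-1.6,0],[0,0,0.08],0],[[24.7,-1.9,0],[0,0,0.12],0],[[24.7,-1.9,0],[0,0,0.12],0]]'; python3 push.py 0.109 -0.003 -0.018;python3 -m creep '[[[2,-0.3,0],[0,0,0.01],0],[[4,-0.5,0],[0,0,0.02],0]]'
```

```text
time: 20.0
position: [0.4353, -0.0062, -0.0168]
eef_rot: [3.141, 0.0, 1.68]
wrist_force: [0.4, -0.7, -0.7]
gripper_width: -0.0001
finger_force: 0.0
[ 0.4365 -0.0069 -0.018   1.6798]
t 20.0 pos [ 0.4353 -0.0062 -0.0168] rpy [3.141 0.    1.68 ] F [ 0.4 -0.7 -0.7] 
shift [-0.8  1.1  1.2] turn [0. 0. 0.]
time: 20.2
position: [0.4345, -0.0032, -0.017]
eef_rot: [3.142, 0.001, 1.659]
wrist_force: [0.1, -3.3, 3.4]
gripper_width: 0.0001
finger_force: 2.1
```

```bash
python3 -m creep '[[[1,-0.1,0],[0,0,0.005],0],[[2,-0.3,0],[0,0,0.01],0]]';python3 -m creep '[[[1,-0.1,0],[0,0,0.005],0],[[2,-0.3,0],[0,0,0.01],0]]'
```

```text
time: 20.4
position: [0.434, -0.001, -0.017]
eef_rot: [3.141, 0.0, 1.649]
wrist_force: [0.2, -4.6, 2.9]
gripper_width: -0.0
finger_force: 2.0
time: 20.6
position: [0.4336, 0.0012, -0.0171]
eef_rot: [3.141, 0.0, 1.639]
wrist_force: [0.1, -3.8, 3.2]
gripper_width: 0.0004
finger_force: 2.0
```

```bash
cat > ok.py <<'E'
import sys; from h import *
F=state()['wrist_force']; f=np.hypot(F[0],F[1]); print('Fh',f.round(1),'y',state()['position'][1].round(4)); sys.exit(f>7)
E
python3 -m creep '[[[0.5,-0.1,0],[0,0,0.0025],0],[[1,-0.1,0],[0,0,0.005],0]]' >/dev/null && python3 ok.py && python3 -m creep '[[[0.5,-0.1,0],[0,0,0.0025],0],[[1,-0.1,0],[0,0,0.005],0]]' >/dev/null && python3 ok.py && python3 -m creep '[[[0.5,-0.1,0],[0,0,0.0025],0],[[1,-0.1,0],[0,0,0.005],0]]' >/dev/null && python3 ok.py && python3 -m creep '[[[0.5,-0.1,0],[0,0,0.0025],0],[[1,-0.1,0],[0,0,0.005],0]]' >/dev/null && python3 ok.py && python3 -m creep '[[[0.5,-0.1,0],[0,0,0.0025],0],[[1,-0.1,0],[0,0,0.005],0]]' >/dev/null && python3 ok.py && python3 -m creep '[[[0.5,-0.1,0],[0,0,0.0025],0],[[1,-0.1,0],[0,0,0.005],0]]' >/dev/null && python3 ok.py
```

```text
Fh 4.2 y 0.0023False
```

```bash
sed -i 's/sys.exit(f>7)/sys.exit(int(f>7))/' ok.py
python3 -m creep '[[[0.5,-0.1,0],[0,0,0.0025],0],[[1,-0.1,0],[0,0,0.005],0]]' >/dev/null && python3 ok.py && python3 -m creep '[[[0.5,-0.1,0],[0,0,0.0025],0],[[1,-0.1,0],[0,0,0.005],0]]' >/dev/null && python3 ok.py && python3 -m creep '[[[0.5,-0.1,0],[0,0,0.0025],0],[[1,-0.1,0],[0,0,0.005],0]]' >/dev/null && python3 ok.py && python3 -m creep '[[[0.5,-0.1,0],[0,0,0.0025],0],[[1,-0.1,0],[0,0,0.005],0]]' >/dev/null && python3 ok.py && python3 -m creep '[[[0.5,-0.1,0],[0,0,0.0025],0],[[1,-0.1,0],[0,0,0.005],0]]' >/dev/null && python3 ok.py && python3 -m creep '[[[0.5,-0.1,0],[0,0,0.0025],0],[[1,-0.1,0],[0,0,0.005],0]]' >/dev/null && python3 ok.py
```

```text
Fh 4.8 y 0.0033
Fh 4.2 y 0.0043
Fh 4.8 y 0.0053
Fh 4.5 y 0.0062
Fh 6.6 y 0.0069
Fh 13.2 y 0.007
```

```bash
python3 ok.py && python3 -m creep '[[[0.5,0,0],[0,0,0.0025],0],[[1,0,0],[0,0,0.005],0]]' >/dev/null && python3 ok.py && python3 -m creep '[[[0.5,0,0],[0,0,0.0025],0],[[1,0,0],[0,0,0.005],0]]' >/dev/null && python3 ok.py && python3 -m creep '[[[0.5,0,0],[0,0,0.0025],0],[[1,0,0],[0,0,0.005],0]]' >/dev/null && python3 ok.py && python3 -m creep '[[[0.5,0,0],[0,0,0.0025],0],[[1,0,0],[0,0,0.005],0]]' >/dev/null && python3 ok.py && python3 -m creep '[[[0.5,0,0],[0,0,0.0025],0],[[1,0,0],[0,0,0.005],0]]' >/dev/null && python3 ok.py && python3 -m creep '[[[0.5,0,0],[0,0,0.0025],0],[[1,0,0],[0,0,0.005],0]]' >/dev/null && python3 ok.py
```

```text
Fh 13.2 y 0.007
```

```bash
python3 -m creep '[[[0.1,0,0],[0,0,0],0]]'; python3 - <<'E'
from h import *
s=state(); im=get_image('side'); w=get_image('wrist'); print(s['wrist_torque'])
o=np.hstack([cv2.resize(im[125:215,165:295],None,fx=3.4,fy=3.4,interpolation=2),cv2.resize(w,None,fx=.65,fy=.65,interpolation=3)[:,:][:306] if 0 else cv2.copyMakeBorder(cv2.resize(w[60:384,60:450],None,fx=.9,fy=.9),0,306-291,0,0,0)])
cv2.imwrite('pics/c8.png',o); print(o.shape)
E
```

```text
time: 22.1
position: [0.4325, 0.007, -0.0171]
eef_rot: [-3.141, 0.003, 1.604]
wrist_force: [0.6, -11.7, 0.9]
gripper_width: -0.0002
finger_force: 5.9
[-2.44081884 -0.12848459  0.04343634]Traceback (most recent call last):
  File "<stdin>", line 3, in <module>
    return _nx.concatenate(arrs, 1, dtype=dtype, casting=casting)
           ~~~~~~~~~~~~~~~^^^^^^^^^^^^^^^^^^^^^^^^^^^^^^^^^^^^^^^
ValueError: all the input array dimensions except for the concatenation axis must match exactly, but along dimension 0, the array at index 0 has size 306 and the array at index 1 has size 307
```

The finger force is half the wrist force, so the push goes through the fingers onto the tray against something stiff. I'll press a little more.

```bash
python3 -m creep '[[[0.2,0,0],[0,0,0],0],[[0.3,0,0],[0,0,0],0],[[0.3,0,0],[0,0,0],0]]'; python3 - <<'E'
from h import *
im=get_image('side'); w=get_image('wrist')
a=cv2.resize(im[125:215,165:295],(440,305),interpolation=2); b=cv2.resize(w[60:384,60:450],(360,305))
cv2.imwrite('pics/c8.png',np.hstack([a,b]))
E
```

```text
time: 22.5
position: [0.4325, 0.007, -0.0171]
eef_rot: [-3.141, 0.004, 1.604]
wrist_force: [0.7, -12.3, 1.9]
gripper_width: 0.0
finger_force: 6.5
```

View pics/c8.png

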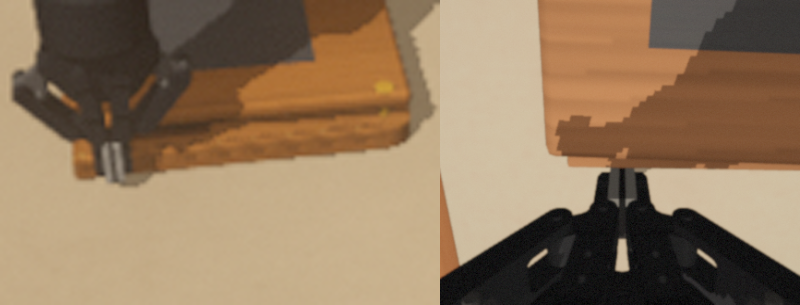

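The tray is in under the slab, parallel to its edge and a little proud, with the fingers on its outer face near the corner. I'll press up to about 15 N.

```bash
python3 -m creep '[[[0.2,0,0],[0,0,0],0],[[0.4,0,0],[0,0,0],0],[[0.4,0,0],[0,0,0],0]]'; python3 -m creep '[[[0.1,0,0],[0,0,0],0],[[0.3,0,0],[0,0,0],0],[[0.3,0,0],[0,0,0],0]]'
```

```text
time: 22.9
position: [0.4325, 0.007, -0.0171]
eef_rot: [-3.141, 0.004, 1.603]
wrist_force: [0.6, -14.4, 1.3]
gripper_width: 0.0002
finger_force: 7.5
time: 23.2
position: [0.4325, 0.007, -0.0171]
eef_rot: [-3.141, 0.005, 1.603]
wrist_force: [-0.1, -15.9, 0.9]
gripper_width: -0.0001
finger_force: 8.3
```

```bash
python3 - <<'E'
from h import *
c=get_calibration('wrist'); im=get_image('wrist').astype(int)
print(c['eye'],c['orientation'],state()['wrist_force'],state()['position'])
for col in (190,205,220,320,360,400,440): print(col,[tuple(x) for x in im[218:248:2,col]][0:0], im[214:250,col].sum(1)//3)
for z in (.044,.029,.020,.002): print(z, back('w',[[200,225],[200,232],[200,240],[400,225],[400,232],[400,240]],z,c)[:,1].round(4))
print(proj('w',[[.43,.015,.02],[.43,.035,.044],[.43,.035,.029]],c))
E
```

```text
[0.43036543 0.09376958 0.15301595] [-0.3387901   0.00157849  0.03392776] [ -0.38885529 -17.6260009    1.26698203] [ 0.43249876  0.00701737 -0.0170946 ]
190 [] [ 86  84  84  90  85  97 115 127 129 126 120 130 162 184 187 187 188 188
 188 187 186 187 188 189 187 188 188 190 188 188 189 187 188 188 188 186]
205 [] [ 90  84  85  86  85  86  85  85  79  77  70  74  95 118 131 134 135 135
 137 137 139 137 142 161 178 184 189 186 188 187 187 188 187 188 188 187]
220 [] [ 88  86  87  88  86  90  86  83  84  77  77  73  79 107 126 131 133 135
 136 135 137 138 140 156 175 185 186 187 187 186 186 188 186 188 187 187]
320 [] [ 87  89  88  86  85  84  86  84  87  85  82  79  77  75  74  72  75  77
  80  81  81  87  83  85 107 157 182 186 186 187 186 186 187 188 184 187]
360 [] [ 90  86  87  86  87  83  83  81  77  79  81  78  79  77  77  78  71  70
  76  80  78  83  76  78  89 129 166 182 186 187 187 187 186 188 187 186]
400 [] [ 88  90  92  88  87  85  84  84  75  84  76  79  80  78  78  77  77  72
  75  99 115 120 122 125 124 131 154 176 183 187 184 186 184 187 187 187]
440 [] [ 89  89  88  84  82  84  78  81  81  81  79  78  83  83  81  80  78  72
  75  75  86 108 114 120 121 124 134 163 184 186 186 188 188 188 187 188]
0.044 [0.0381 0.0349 0.0312 0.0409 0.0377 0.034 ]
0.029 [0.0304 0.0268 0.0225 0.0337 0.03   0.0258]
0.02 [0.0258 0.0219 0.0174 0.0293 0.0254 0.0209]
0.002 [0.0166 0.0122 0.007  0.0206 0.0162 0.011 ]
[[251.43386487 245.6593201 ]
 [251.66305449 233.35534312]
 [252.26382846 217.71372705]]
```

I've reached about 15 to 17 N. The image puts the tray face some 19 mm proud at the corner, which is corner y of about -115 mm and matches a stop at the near end of its range. The slab edge is 20 mm clear of the pads. Now I'll back off and check that the tray stays.

```bash
python3 -m creep '[[[-1,0,0],[0,0,0],0],[[-5,0,0],[0,0,0],0],[[-20,0,0],[0,0,0],0],[[-35,0,0],[0,0,0],0],[[-35,0,0],[0,0,0],0]]'; python3 - <<'E'
from h import *
c=get_calibration('wrist'); im=get_image('wrist').astype(int)
print(c['eye'])
p=proj('w',[[.405,.019,.02],[.405,.0375,.044],[.48,.021,.02]],c); print(p)
import numpy as np
for k in (0,2):
    col,r=p[k].astype(int); print(col,r, im[r-20:r+14,col].sum(1)//3, back('w',[[col,r-3],[col,r],[col,r+3]],.02,c)[:,1].round(4))
E
```

```text
time: 23.75
position: [0.433, -0.026, -0.0177]
eef_rot: [-3.141, -0.001, 1.604]
wrist_force: [-0.0, 0.4, 0.5]
gripper_width: 0.0001
finger_force: 0.0
[0.43098522 0.05968706 0.15292598]
[[199.07144165 174.54169182]
 [185.52052539 145.29630256]
 [359.44923368 175.80985063]]
199 174 [112 116 114 113 113 108 104 106 116 117 118 120 122 119 122 124 123 125
 123 122 133 156 168 169 168 170 169 169 169 169 170 169 170 171] [0.0207 0.0193 0.0178]
359 175 [ 75  74  68  52  39  42  43  52  58  66  65  66  67  68  70  69  69  69
  69  70  67  67  79 101 114 111 113 112 113 115 113 112 111 113] [0.0228 0.0214 0.0199]
```

The tray stayed put. I'll lift clear and hand in.

```bash
python3 -m creep '[[[-35,0,-40],[0,0,0],0],[[-35,0,-90],[0,0,0],0],[[-35,0,-120],[0,0,0],0],[[-35,0,-120],[0,0,0],0],[[-35,0,-120],[0,0,0],0],[[-35,0,-120],[0,0,0],0]]'; python3 -c "
from plant import *
print(sign_off())"
```

```text
time: 24.4
position: [0.4339, -0.0597, 0.1013]
eef_rot: [-3.14, -0.002, 1.605]
wrist_force: [0.4, 0.5, -0.5]
gripper_width: 0.0002
finger_force: 0.0
the job is handed in; nothing more can be done
None
```

I laid the knife in the groove about 2.4 mm from its mark, swung the tray in and pressed it against its stop at about 15 to 16 N (highest reading 17.6 N); it stayed home when released, and I handed the job in at 24.4 s, though the hand-in returned no verdict.

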